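Paper roll on its holder, then open the cleaner jug's push-and-turn cap

ROBOT

A 6-joint arm with a two-finger parallel gripper is mounted at the origin on the work surface. World frame = base frame: x ahead of the robot, y to its left, z up, the work surface at z = 0. Lengths are in m, angles in rad, forces in N, time in s.
With the tool pointing down it reaches from about 0.35 to 0.775 m from the base axis. Payload 5.5 kg.
Tool frame: the origin (TCP) lies at the very end of the fingers, on their centre line; the grasp point (between the pads) lies behind it (env.hold_point_z is the z of the grasp point in the tool frame, in m); z points along the fingers, y is the line along which they close (so a half turn about z gives the same grasp; the last joint's range is limited). The gripper opens to 85 mm and grips with 20 to 120 N. Pads are 22 mm wide; open, the fingers measure 114 mm over their backs; the gripper's body (76 mm by 85 mm) begins 54 mm behind the grasp point. The pads swing forward as they close: fully open they stand 13 mm farther back than shut.
Start: joints at [1.115, 0.313, 0.046, 1.304, 0, 1.431], TCP at [0.179, 0.547, 0.208] pointing down, gripper open.
Joint ranges: [-2.76, 2.76], [-0.86, 1.69], [-1.03, 1.26], [-2.2, 2.34], [-1.47, 1.5], [-3.14, 3.14]. Speed limits (rad/s): [2.57, 2.57, 3.14, 3.14, 3.14, 3.14].

INTERFACE

Orientations are given as a unit quaternion [w, x, y, z].
In Python, from workcell import env gives the robot as it stands.
- The arm moves only by the tool arm_command, never from a script. Its argument "rows" is a list of rows, each an object with "delta_pos": the shift along the tool's x, y, z scaled (see below), a list of three; "rot": the turn, a rotation vector about the tool's x, y, z scaled (see below), a list of three; "fingers": the closure, from 0 (fully open) to 1 (shut). A call has 1 to 20 rows; each row shifts and turns the commanded pose from where the row before left it, along the tool's axes as they then stand; what a row does not reach is not made up. The controller multiplies each number of a shift by 0.02 m and each number of a turn by 360 degrees. A row lasts 1/10 s, in which the tool goes at most 50 mm and 8.59 degrees, less where a joint would pass 70% of its speed; a pose out of reach is approached as far as the arm can. A call with a number of a shift or a turn outside -1 to 1 is refused whole. A call with a gripper value outside its range is refused whole. The fingers move at their own pace and stop on an object; "squeeze" is the grip in N (left out, the last holds). Time passes only in rows, so rows that do not move let the fingers close. It gives the time, the measured TCP pose, the force and the opening at its end, in the units of the state.
- env.get_state(): the state, without advancing time (a new reading comes with each control period).
- env.read_camera(name): name is "scene" or "top"; returns (picture, depth): 384x512x3 uint8, blue, green, red; 384x512 float32, m along the optical axis (not along the pixel's ray), 0 where there is no reading.
- env.get_calibration(name): a dict with "mtx" (3x3 intrinsics, pixels), "R" (3x3) and "t" (3): a world point X has camera coordinates R X + t. Camera axes: x right, y down, z forward; pixel columns grow to the right and rows downward; lengths in m; the calibration is good to about 2 mm. A picture is of the moment at which its call begins. get_calibration takes no time and is no camera call.
- env.hand_in(): hands the job in, once; it reports no verdict.
The state is a dict: "clock": time; "joint_pos": joint angles; "qvel": joint speeds; "tau": joint torques, N m; "tcp_pos": TCP position; "orientation": TCP orientation; "wrist_force": force on the tool from outside, world axes, zero at the start; "ft_torque": the same for the moment, N m; "finger_gap": finger opening in m.
Only numpy, scipy, OpenCV 4.12 (cv2) and the standard library are available. Lean on these libraries where they do the work, as an engineer would, in place of code of your own. Each camera call takes 0.05 s, during which the arm holds its last target. There are 200 camera calls.

TASK

Get the things ready for wiping down the slab. First lower the kitchen-paper roll all the way down over the holder's upright rod (do not drop it) and let go of it; then press the cleaner jug's safety cap down against its spring, turn it counter-clockwise (seen from above) while it is down, and lift it off. Finish still holding the cap in the gripper, roughly level and still, about 6 cm straight above the jug's open mouth; leave the roll on its rod and the other kitchen things where they are.

Things in the scene. Friction and masses are not known exactly. Their poses are not given: they have to be found in the camera images.
- roll: White kitchen-paper roll, tightly wound on a stiff cardboard core, rigid, standing upright and loose: 56 mm outer diameter, 110 mm tall, through bore 32 mm in diameter, 0.12 kg. Origin: centre of its underside; z up along the bore.
- holder: Steel paper-roll holder fixed to the slab: round base 120 mm in diameter and 12 mm thick, with an upright rod 18 mm in diameter in its centre; the rod's top 12 mm taper to 6 mm and its tip is 132 mm above the slab. Origin: centre of the base's underside, on the slab. A seated roll stands on the base, its underside 12 mm above this origin.
- holder_tip (a point): The tip of the holder's rod, 132 mm above the slab.
- jug: Round white plastic cleaner jug, fixed in a low wire holder screwed to the slab: 120 mm in diameter (160 mm over the wire feet), wall upright to 110 mm height, then a cone to 142 mm, then a neck 32 mm in diameter to 180 mm. Origin: centre of its underside; z up. Two lugs on the neck, at its +x and -x sides, hold the cap (42 mm over the lugs).
- jug_mouth (a point): Centre of the top of the jug's neck, 180 mm above the jug's origin, on its axis.
- cap: Grey plastic push-and-turn cap on the jug, loose, 45 g: ribbed round skirt 57 mm in diameter, flat top 28 mm above its lower rim; on the top a straight grip bar 46 mm long (cap's x), 14 mm wide (cap's y), 22 mm tall. Origin: centre of the lower rim, z up. Locked: origin 165 mm above the jug's origin, cap's x along the jug's x within 10 degrees.
- cap_bar (a point): Centre of the top of the cap's grip bar, 50 mm above the cap's origin. Pressed down 4 mm or more (5 to 7 is good) the cap turns counter-clockwise seen from above; unpressed it is blocked, clockwise always. Keep it down till it has turned 50 degrees; it lifts straight off anywhere from 50 to 125 degrees (70 to 80 is good).
- plug (a joint): Spring plug in the jug's mouth that pushes the cap up from inside, with 4.5 N when locked and about 11 N when pressed 7 mm; hard stop 8 mm down. Slides vertically, m: about 0 with the cap locked, negative when pressed, +0.002 with the cap off.
- colander: Bystander: red plastic colander, 190 mm in rim diameter, 85 mm tall. Origin: centre of its underside.
- cooker_lid: Bystander: aluminium pressure cooker lid lying flat, 200 mm in diameter, 48 mm tall with a black handle. Origin: centre of its underside.
- tumbler: Bystander: glass tumbler, 68 mm in diameter, 105 mm tall, upright. Origin: centre of its underside.
- food_box: Bystander: round clear plastic food box, 146 mm in diameter, 65 mm tall, white clip-on lid fastened. Origin: centre of its underside.
There are look-alikes about, which are no part of the job. Leave any blue look-alike of the holder alone.

How it is judged:
On the way, in this order (a step that is already met when the one before it is completed fails the run):
1. the roll is all the way down on the holder's rod and let go (z of roll in the frame of holder between 0.006 and 0.017 m and horizontal distance between roll and holder below 0.012 m and angle between roll's own z axis and vertical below 0.1 rad and contact force between the fingers and roll below 0.1 N), for 0.2 s.
2. the cap is pressed down against its spring (value of joint plug below -0.003 m), for 0.1 s.
3. the cap is off, lifted clear of the jug's neck in the gripper (z of cap in the frame of jug_mouth above 0.01 m and contact force between the fingers and cap above 0.5 N), for 0.2 s.
At the end, for the whole second after the job is handed in: The roll stands upright on the holder's base around the rod (within 5 mm), not touched by the fingers; the fingers hold the cap still, tilted under 20 degrees, its lower rim 30 to 100 mm above the jug's mouth and within 40 mm of its axis, clear of the jug (all of step 1 and z of cap in the frame of jug_mouth between 0.03 and 0.1 m and horizontal distance between cap and jug_mouth below 0.04 m and angle between cap's own z axis and vertical below 0.35 rad and contact force between the fingers and cap above 0.5 N and contact force between cap and jug below 0.1 N and linear speed of cap below 0.03 m/s); the arm keeps its last pose, push and grip.
It fails at once if the red plastic colander is shifted or knocked over (origin moved more than 3 cm or tilted more than 0.4 rad) (distance of colander from where it was at the start of the episode above 0.03 m or angle between colander's own z axis and vertical above 0.4 rad).
It fails at once if the pressure cooker lid is shifted or knocked over (origin moved more than 3 cm or tilted more than 0.4 rad) (distance of cooker_lid from where it was at the start of the episode above 0.03 m or angle between cooker_lid's own z axis and vertical above 0.4 rad).
It fails at once if the glass tumbler is shifted or knocked over (origin moved more than 3 cm or tilted more than 0.4 rad) (distance of tumbler from where it was at the start of the episode above 0.03 m or angle between tumbler's own z axis and vertical above 0.4 rad).
It fails at once if the food box is shifted or knocked over (origin moved more than 3 cm or tilted more than 0.4 rad) (distance of food_box from where it was at the start of the episode above 0.03 m or angle between food_box's own z axis and vertical above 0.4 rad).
It fails at once if the roll is dropped (falls faster than 0.7 m/s out of the gripper) (contact force between the fingers and roll below 0.05 N and linear speed of roll above 0.7 m/s).
It also fails if it takes over 61 s, if anything falls off the work surface, if the arm or the gripper's body presses on something with over 40 N, if the wrist force passes 120 N, or if a joint passes its speed limit or range.

## Working session

There is one attempt and no reset: what is moved stays moved. The work goes in short steps, Python scripts to look and compute and a tool call to move; the robot and the scene stay as the last step left them, time stands still between calls to the robot, and variables do not carry over. Pictures are saved under pics/ and viewed, on a budget of 10 in all, crops included, one or two more only if the job needs it, and the job is handed in when it is done.

Besides the shell and the picture viewer there is one more tool, called after "Call:" by a JSON object that holds its "fn" and its "kwargs", one argument or row to a line. arm_command: Moves the arm, as the interface text tells. Shifts and turns lie within -1 to 1; 1 stands for 0.02 m of shift or 360 degrees of turn. Its arguments: {"type":"object","properties":{"rows":{"type":"array","items":{"type":"object","properties":{"delta_pos":{"type":"array","items":{"type":"number","minimum":-1,"maximum":1}},"rot":{"type":"array","items":{"type":"number","minimum":-1,"maximum":1}},"fingers":{"type":"number"}}}},"squeeze":{"type":"number"}},"required":["rows"]}

```bash
mkdir -p pics; ls; cat > h.py <<'E'
import numpy as np, cv2
from workcell import env
def pts(name,depth):
    c=env.get_calibration(name);K,R,t=map(np.array,(c["mtx"],c["R"],c["t"]));t=t.ravel()
    v,u=np.mgrid[0:384,0:512]
    P=np.stack([(u-K[0,2])/K[0,0]*depth,(v-K[1,2])/K[1,1]*depth,depth],-1)
    return (P-t)@R
def ray(name,u,v,z):
    c=env.get_calibration(name);K,R,t=map(np.array,(c["mtx"],c["R"],c["t"]));t=t.ravel()
    o=-R.T@t; d=R.T@np.linalg.inv(K)@np.array([u,v,1.]); return o+d*(z-o[2])/d[2]
def proj(name,X):
    c=env.get_calibration(name);K,R,t=map(np.array,(c["mtx"],c["R"],c["t"]));p=K@(R@np.array(X)+t.ravel());return p[:2]/p[2]
E
python3 - <<'E'
from h import *
print(env.get_state(), env.hold_point_z)
for n in("scene","top"):
    p,d=env.read_camera(n);cv2.imwrite(f"pics/{n}0.png",p);np.save(f"{n}_d.npy",d)
    c=env.get_calibration(n);print(n,-np.array(c["R"]).T@np.array(c["t"]).ravel(),c["mtx"])
cv2.imwrite("pics/a.png",cv2.resize(np.vstack([cv2.imread("pics/scene0.png"),cv2.imread("pics/top0.png")]),(400,600)))
E
```

```text
pics
{'clock': 0.0, 'joint_pos': array([1.11539806e+00, 3.14009067e-01, 4.49661328e-02, 1.30358711e+00,
       1.99400062e-05, 1.43118471e+00]), 'qvel': array([ 0.00054358, -0.0003131 ,  0.00138163, -0.00064786,  0.00084164,
       -0.00103032]), 'tau': array([ 5.10592799e-04, -4.80630255e+01,  2.98534030e+01,  1.94238068e-02,
        6.86060787e-06, -4.20471594e-06]), 'tcp_pos': array([0.17833804, 0.54606275, 0.20699872]), 'orientation': array([-2.78296054e-04,  1.57238030e-01,  9.87560308e-01, -8.73659439e-04]), 'wrist_force': array([-0.10340231,  0.94817151, -0.9923164 ]), 'ft_torque': array([ 0.07983321,  0.01511665, -0.04330247]), 'finger_gap': 0.08565497428962045} -0.0187
scene [1.03643572 0.31967953 1.00432577] [[419.23112264   0.         247.37999405]
 [  0.         419.23112264 190.88080869]
 [  0.           0.           1.        ]]
top [ 0.47605732 -0.01579584  1.25928272] [[437.2221605    0.         252.83683121]
 [  0.         437.2221605  184.3752947 ]
 [  0.           0.           1.        ]]
```

View pics/top0.png

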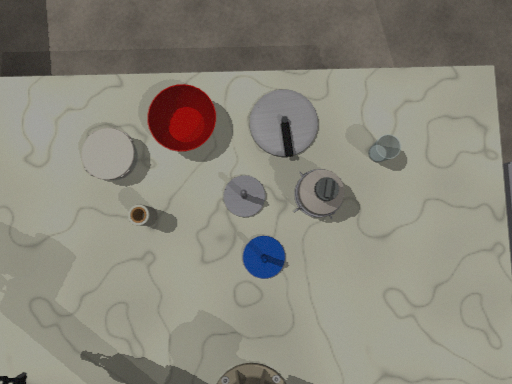

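View pics/scene0.png

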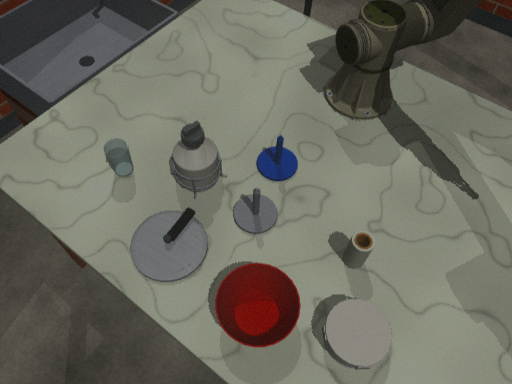

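Top view: the roll is at (139,215). There are two holder candidates: steel grey at (244,196) and blue at (264,257). Grey steel is the one described, and the blue one is the look-alike. The jug is at (320,193) with its cap at (327,188). Next I'll measure these and check them in one crop.

```bash
python3 - <<'E'
from h import *
im={n:cv2.imread(f"pics/{n}0.png") for n in("scene","top")}
P={n:pts(n,np.load(f"{n}_d.npy")) for n in im}
def q(n,box):
    u0,v0,u1,v1=box; return P[n][v0:v1,u0:u1].reshape(-1,3)
def rep(l,a):
    if len(a): 
        (c,r)=cv2.minEnclosingCircle(a[:,:2].astype(np.float32)); print(l,len(a),"enc",np.round(c,4),round(r,4),"mean",a.mean(0).round(4),"zmax",a[:,2].max().round(4))
for n,b in(("top",(118,195,162,238)),("scene",(335,222,385,278))):
    a=q(n,b);rep("roll top "+n,a[(a[:,2]>.1)&(a[:,2]<.12)])
for n,b in(("top",(218,170,272,222)),("scene",(228,180,282,238))):
    a=q(n,b);rep("base "+n,a[(a[:,2]>.008)&(a[:,2]<.018)]);rep("rod "+n,a[(a[:,2]>.03)&(a[:,2]<.14)]);rep("rodtop "+n,a[(a[:,2]>.11)&(a[:,2]<.14)])
for n,b in(("top",(290,160,352,226)),("scene",(165,115,230,198))):
    a=q(n,b);rep("cap "+n,a[(a[:,2]>.185)&(a[:,2]<.2)]);bar=a[(a[:,2]>.207)&(a[:,2]<.222)];rep("bar "+n,bar)
    w,V=np.linalg.eigh(np.cov(bar[:,:2].T));print("axis deg",np.degrees(np.arctan2(*V[::-1,1])),np.sqrt(w*12)); a=a[(a[:,2]>.03)&(a[:,2]<.108)];rep("jugwall",a)
for X in([.5,.0,.0],):print(proj("top",X),proj("top",[.6,0,0]))
def crop(n,b,s): u0,v0,u1,v1=b; return cv2.resize(im[n][v0:v1,u0:u1],(s,s),interpolation=cv2.INTER_CUBIC)
cv2.imwrite("pics/crop1.png",np.vstack([np.hstack([crop("top",b,260) for b in((110,180,170,240),(214,166,274,226),(295,160,355,220))]),np.hstack([crop("scene",b,260) for b in((325,215,395,285),(220,175,290,245),(160,115,230,185))])]))
E
```

```text
roll top top 260 enc [0.5222 0.2828] 0.0288 mean [0.5225 0.2817 0.1089] zmax 0.1154
roll top scene 327 enc [0.5245 0.2848] 0.0289 mean [0.5259 0.2845 0.1084] zmax 0.1137
base top 1213 enc [ 0.5686 -0.0053] 0.0711 mean [0.5725 0.0046 0.0122] zmax 0.0179
rod top 52 enc [0.5735 0.0052] 0.0091 mean [0.571  0.0047 0.1118] zmax 0.1353
rodtop top 39 enc [0.5719 0.0047] 0.0084 mean [0.5726 0.005  0.1251] zmax 0.1353
base scene 1174 enc [0.574  0.0072] 0.0609 mean [0.5783 0.0104 0.0117] zmax 0.0177
rod scene 159 enc [0.5754 0.0082] 0.0095 mean [0.5785 0.0104 0.0877] zmax 0.1329
rodtop scene 52 enc [0.5753 0.0081] 0.0095 mean [0.5771 0.0091 0.1221] zmax 0.1329
cap top 316 enc [ 0.5718 -0.2009] 0.0295 mean [ 0.5712 -0.1995  0.1928] zmax 0.1999
bar top 117 enc [ 0.5724 -0.2019] 0.0231 mean [ 0.5718 -0.2013  0.2143] zmax 0.2187
axis deg 168.9127789369492 [0.01465729 0.0466276 ]
jugwall 331 enc [ 0.5715 -0.2025] 0.0685 mean [ 0.5551 -0.1697  0.0739] zmax 0.108
cap scene 230 enc [ 0.5728 -0.1991] 0.0294 mean [ 0.5781 -0.191   0.1923] zmax 0.2
bar scene 109 enc [ 0.5725 -0.2009] 0.0237 mean [ 0.5743 -0.1984  0.2132] zmax 0.2191
axis deg 168.3130975493529 [0.01568788 0.04680808]
jugwall 854 enc [ 0.5739 -0.1977] 0.0677 mean [ 0.6014 -0.1664  0.0673] zmax 0.1079
[246.02635679 221.4167076 ] [245.23100625 186.75342168]
```

View pics/crop1.png

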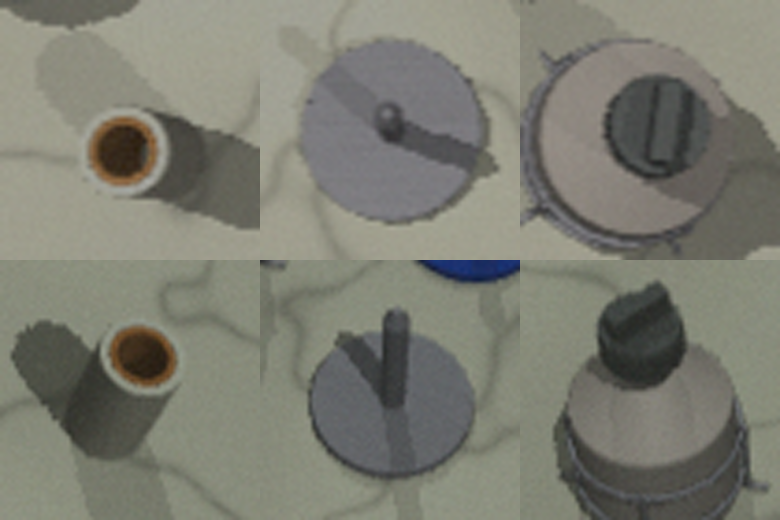

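The crop confirms it: the roll has a cardboard bore, the grey holder has its rod, and the jug has the cap. Sizes and heights agree with the task: roll top 0.109, tip 0.133, bar top 0.216, bar 46x15 mm. Estimates:
- Roll: (0.523, 0.284)
- Rod: (0.574, 0.0065)
- Cap: (0.5725, -0.201), bar axis at 168.5°

I'll turn the tool so its axes line up with the world (x→-X, y→+Y) and move above the roll.

Call:
{"fn": "arm_command", "kwargs": {
  "rows": [
    {"rot":[0,0,-0.0168],"fingers":0},
    {"rot":[0,0,-0.0168],"fingers":0},
    {"rot":[0,0,-0.0168],"fingers":0},
    {"delta_pos":[-1,-0.77,0],"fingers":0},
    {"delta_pos":[-1,-0.77,0],"fingers":0},
    {"delta_pos":[-1,-0.77,0],"fingers":0},
    {"delta_pos":[-1,-0.77,0],"fingers":0},
    {"delta_pos":[-1,-0.77,0],"fingers":0},
    {"delta_pos":[-1,-0.77,0],"fingers":0},
    {"delta_pos":[-1,-0.77,0],"fingers":0},
    {"delta_pos":[-1,-0.77,0],"fingers":0},
    {"delta_pos":[-1,-0.77,0],"fingers":0},
    {"delta_pos":[-1,-0.77,0],"fingers":0},
    {"delta_pos":[-1,-0.77,0],"fingers":0},
    {"delta_pos":[-1,-0.77,0],"fingers":0},
    {"delta_pos":[-1,-0.77,0],"fingers":0},
    {"delta_pos":[-1,-0.77,0],"fingers":0},
    {"delta_pos":[-1,-0.77,0],"fingers":0},
    {"delta_pos":[-1,-0.77,0],"fingers":0},
    {"delta_pos":[-1,-0.77,0],"fingers":0}
  ],
  "squeeze": 40
}}

```text
schema error: expected keys delta_pos, rot, fingers
```

Call:
{"fn": "arm_command", "kwargs": {
  "rows": [
    {"fingers":0},
    {"fingers":0}
  ]
}}

```text
schema error: expected keys delta_pos, rot, fingers
```

Call:
{"fn": "arm_command", "kwargs": {
  "rows": [
    {"delta_pos":[0,0,0],"rot":[0,0,-0.0168],"fingers":0},
    {"delta_pos":[0,0,0],"rot":[0,0,-0.0168],"fingers":0},
    {"delta_pos":[0,0,0],"rot":[0,0,-0.0168],"fingers":0},
    {"delta_pos":[-1,-0.77,0],"rot":[0,0,0],"fingers":0},
    {"delta_pos":[-1,-0.77,0],"rot":[0,0,0],"fingers":0},
    {"delta_pos":[-1,-0.77,0],"rot":[0,0,0],"fingers":0},
    {"delta_pos":[-1,-0.77,0],"rot":[0,0,0],"fingers":0},
    {"delta_pos":[-1,-0.77,0],"rot":[0,0,0],"fingers":0},
    {"delta_pos":[-1,-0.77,0],"rot":[0,0,0],"fingers":0},
    {"delta_pos":[-1,-0.77,0],"rot":[0,0,0],"fingers":0},
    {"delta_pos":[-1,-0.77,0],"rot":[0,0,0],"fingers":0},
    {"delta_pos":[-1,-0.77,0],"rot":[0,0,0],"fingers":0},
    {"delta_pos":[-1,-0.77,0],"rot":[0,0,0],"fingers":0},
    {"delta_pos":[-1,-0.77,0],"rot":[0,0,0],"fingers":0},
    {"delta_pos":[-1,-0.77,0],"rot":[0,0,0],"fingers":0},
    {"delta_pos":[-1,-0.77,0],"rot":[0,0,0],"fingers":0},
    {"delta_pos":[-1,-0.77,0],"rot":[0,0,0],"fingers":0},
    {"delta_pos":[-1,-0.77,0],"rot":[0,0,0],"fingers":0},
    {"delta_pos":[0,0,0],"rot":[0,0,0],"fingers":0},
    {"delta_pos":[0,0,0],"rot":[0,0,0],"fingers":0}
  ],
  "squeeze": 40
}}

```text
clock: 2.1
tcp_pos: [0.4786, 0.3154, 0.2073]
orientation: [-0.001, 0.0, 1.0, -0.0]
wrist_force: [-0.5, 0.4, -0.0]
finger_gap: 0.0849
```

Call:
{"fn": "arm_command", "kwargs": {
  "rows": [
    {"delta_pos":[-0.74,-0.52,0],"rot":[0,0,0],"fingers":0},
    {"delta_pos":[-0.74,-0.52,0],"rot":[0,0,0],"fingers":0},
    {"delta_pos":[-0.74,-0.52,0],"rot":[0,0,0],"fingers":0},
    {"delta_pos":[0,0,0],"rot":[0,0,0],"fingers":0},
    {"delta_pos":[0,0,0.7],"rot":[0,0,0],"fingers":0},
    {"delta_pos":[0,0,0.7],"rot":[0,0,0],"fingers":0},
    {"delta_pos":[0,0,0.7],"rot":[0,0,0],"fingers":0},
    {"delta_pos":[0,0,0.7],"rot":[0,0,0],"fingers":0},
    {"delta_pos":[0,0,0.7],"rot":[0,0,0],"fingers":0},
    {"delta_pos":[0,0,0.7],"rot":[0,0,0],"fingers":0},
    {"delta_pos":[0,0,0.7],"rot":[0,0,0],"fingers":0},
    {"delta_pos":[0,0,0.7],"rot":[0,0,0],"fingers":0},
    {"delta_pos":[0,0,0.7],"rot":[0,0,0],"fingers":0},
    {"delta_pos":[0,0,0.6],"rot":[0,0,0],"fingers":0},
    {"delta_pos":[0,0,0],"rot":[0,0,0],"fingers":0},
    {"delta_pos":[0,0,0],"rot":[0,0,0],"fingers":0}
  ]
}}

```text
clock: 3.7
tcp_pos: [0.5232, 0.2847, 0.0699]
orientation: [-0.0, -0.0, 1.0, -0.0]
wrist_force: [0.0, 0.1, -0.6]
finger_gap: 0.0857
```

Call:
{"fn": "arm_command", "kwargs": {
  "rows": [
    {"delta_pos":[0,0,0],"rot":[0,0,0],"fingers":1},
    {"delta_pos":[0,0,0],"rot":[0,0,0],"fingers":1},
    {"delta_pos":[0,0,0],"rot":[0,0,0],"fingers":1},
    {"delta_pos":[0,0,0],"rot":[0,0,0],"fingers":1},
    {"delta_pos":[0,0,0],"rot":[0,0,0],"fingers":1},
    {"delta_pos":[0,0,0],"rot":[0,0,0],"fingers":1},
    {"delta_pos":[0,0,0],"rot":[0,0,0],"fingers":1},
    {"delta_pos":[0,0,0],"rot":[0,0,0],"fingers":1}
  ]
}}

```text
clock: 4.5
tcp_pos: [0.524, 0.2848, 0.071]
orientation: [0.001, -0.0, 1.0, 0.0]
wrist_force: [-0.9, -1.2, 5.8]
finger_gap: 0.0532
```

Call:
{"fn": "arm_command", "kwargs": {
  "rows": [
    {"delta_pos":[0,0,-0.3],"rot":[0,0,0],"fingers":1},
    {"delta_pos":[0,0,-0.6],"rot":[0,0,0],"fingers":1},
    {"delta_pos":[0,0,-0.8],"rot":[0,0,0],"fingers":1},
    {"delta_pos":[0,0,-0.8],"rot":[0,0,0],"fingers":1},
    {"delta_pos":[0,0,-0.8],"rot":[0,0,0],"fingers":1},
    {"delta_pos":[0,0,-0.8],"rot":[0,0,0],"fingers":1},
    {"delta_pos":[0,0,-0.8],"rot":[0,0,0],"fingers":1},
    {"delta_pos":[0,0,-0.8],"rot":[0,0,0],"fingers":1},
    {"delta_pos":[0,0,-0.8],"rot":[0,0,0],"fingers":1},
    {"delta_pos":[0,0,-0.8],"rot":[0,0,0],"fingers":1},
    {"delta_pos":[0,0,-0.8],"rot":[0,0,0],"fingers":1},
    {"delta_pos":[0,0,0],"rot":[0,0,0],"fingers":1}
  ]
}}

```text
clock: 5.7
tcp_pos: [0.5243, 0.2852, 0.2348]
orientation: [0.002, -0.001, 1.0, 0.001]
wrist_force: [-0.6, -0.9, -0.6]
finger_gap: 0.0537
```

```bash
python3 - <<'E'
from h import *
s=env.get_state();print(s["tcp_pos"],s["finger_gap"],s["wrist_force"])
p,d=env.read_camera("scene");u,v=proj("scene",s["tcp_pos"]).astype(int);print(u,v)
P=pts("scene",d)
a=P[max(v-70,0):v+90,max(u-70,0):u+70].reshape(-1,3)
r=np.hypot(*(a[:,:2]-s["tcp_pos"][:2]).T)
a=a[(r<.05)]
b=a[(a[:,2]>.12)&(a[:,2]<.20)]
for z in np.arange(.14,.31,.01):
    c=a[abs(a[:,2]-z)<.005]
    if len(c)>5:print(round(z,3),len(c),c.min(0).round(3),c.max(0).round(3))
cv2.imwrite("pics/lift.png",cv2.resize(p[max(v-90,0):v+90,max(u-90,0):u+90],None,fx=3,fy=3))
E
```

```text
[0.52430157 0.28523136 0.23481018] 0.053667536732494005 [-0.60810175 -0.85067656 -0.62509837]
378 214
0.17 55 [0.532 0.258 0.165] [0.554 0.31  0.175]
0.18 60 [0.53  0.258 0.175] [0.553 0.312 0.185]
0.19 59 [0.523 0.258 0.185] [0.553 0.313 0.195]
0.2 61 [0.521 0.258 0.195] [0.553 0.313 0.204]
0.21 70 [0.53  0.259 0.205] [0.553 0.313 0.215]
0.22 66 [0.522 0.261 0.215] [0.552 0.313 0.225]
0.23 90 [0.506 0.259 0.225] [0.553 0.313 0.235]
0.24 97 [0.507 0.259 0.235] [0.552 0.313 0.245]
0.25 111 [0.506 0.259 0.245] [0.552 0.313 0.255]
0.26 123 [0.505 0.255 0.255] [0.553 0.317 0.265]
0.27 411 [0.495 0.246 0.265] [0.552 0.325 0.275]
0.28 79 [0.501 0.246 0.275] [0.55  0.326 0.285]
0.29 43 [0.514 0.246 0.285] [0.535 0.326 0.295]
0.3 32 [0.527 0.245 0.295] [0.536 0.331 0.305]
```

View pics/lift.png

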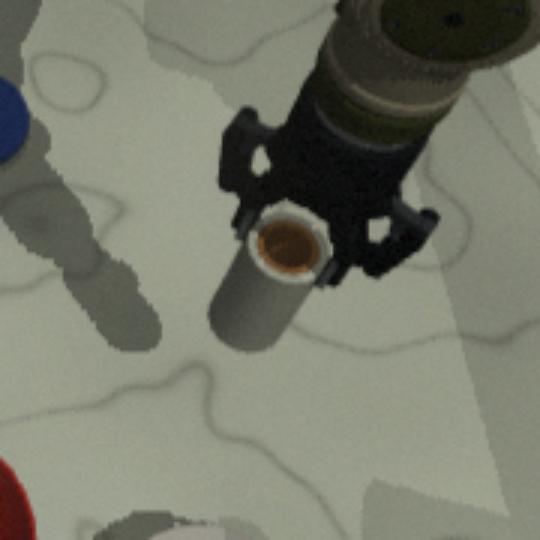

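The roll is held upright at image (285,290) in the crop, centred on the TCP, with its underside at about 0.164, above the rod tip. Carrying it over the rod now.

Call:
{"fn": "arm_command", "kwargs": {
  "rows": [
    {"delta_pos":[-0.155,-0.4,0],"rot":[0,0,0],"fingers":1},
    {"delta_pos":[-0.155,-0.7,0],"rot":[0,0,0],"fingers":1},
    {"delta_pos":[-0.155,-0.9,0],"rot":[0,0,0],"fingers":1},
    {"delta_pos":[-0.155,-0.9,0],"rot":[0,0,0],"fingers":1},
    {"delta_pos":[-0.155,-0.9,0],"rot":[0,0,0],"fingers":1},
    {"delta_pos":[-0.155,-0.9,0],"rot":[0,0,0],"fingers":1},
    {"delta_pos":[-0.155,-0.9,0],"rot":[0,0,0],"fingers":1},
    {"delta_pos":[-0.155,-0.9,0],"rot":[0,0,0],"fingers":1},
    {"delta_pos":[-0.155,-0.9,0],"rot":[0,0,0],"fingers":1},
    {"delta_pos":[-0.155,-0.9,0],"rot":[0,0,0],"fingers":1},
    {"delta_pos":[-0.155,-0.9,0],"rot":[0,0,0],"fingers":1},
    {"delta_pos":[-0.155,-0.9,0],"rot":[0,0,0],"fingers":1},
    {"delta_pos":[-0.155,-0.9,0],"rot":[0,0,0],"fingers":1},
    {"delta_pos":[-0.155,-0.9,0],"rot":[0,0,0],"fingers":1},
    {"delta_pos":[-0.155,-0.9,0],"rot":[0,0,0],"fingers":1},
    {"delta_pos":[-0.155,-0.9,0],"rot":[0,0,0],"fingers":1},
    {"delta_pos":[0,-0.2,0],"rot":[0,0,0],"fingers":1},
    {"delta_pos":[0,0,0],"rot":[0,0,0],"fingers":1},
    {"delta_pos":[0,0,0],"rot":[0,0,0],"fingers":1}
  ]
}}

```text
clock: 7.65
tcp_pos: [0.5726, 0.0068, 0.2315]
orientation: [-0.0, -0.0, 1.0, 0.0]
wrist_force: [-0.5, 0.0, -0.4]
finger_gap: 0.0538
```

```bash
python3 - <<'E'
from h import *
s=env.get_state();print(s["tcp_pos"],s["finger_gap"],s["wrist_force"])
p,d=env.read_camera("scene");P=pts("scene",d)
a=P.reshape(-1,3);a=a[np.hypot(*(a[:,:2]-s["tcp_pos"][:2]).T)<.05]
for lo,hi in((.02,.09),(.09,.135),(.15,.17),(.17,.19),(.19,.21),(.21,.225)):
    c=a[(a[:,2]>lo)&(a[:,2]<hi)]
    if len(c)>5:
        # fit circle on xy
        x,y=c[:,0],c[:,1];A=np.c_[2*x,2*y,np.ones(len(c))];q=np.linalg.lstsq(A,x*x+y*y,rcond=None)[0]
        print(lo,hi,len(c),c.min(0).round(4),c.max(0).round(4),"fit",q[:2].round(4),np.sqrt(q[2]+q[0]**2+q[1]**2).round(4))
E
```

```text
[0.57256938 0.00681458 0.23150843] 0.053760265423813555 [-0.50780552  0.0133942  -0.439548  ]
0.02 0.09 88 [5.692e-01 3.000e-04 2.010e-02] [0.5837 0.0169 0.0889] fit [0.575 0.008] 0.0076
0.09 0.135 61 [ 5.687e-01 -2.000e-04  9.010e-02] [0.5832 0.0171 0.1254] fit [0.5752 0.008 ] 0.0071
0.15 0.17 46 [ 0.5629 -0.0137  0.1604] [0.6002 0.0338 0.1699] fit [0.5719 0.0064] 0.0273
0.17 0.19 107 [ 0.5608 -0.0159  0.1701] [0.6009 0.0349 0.1899] fit [0.5722 0.0068] 0.0273
0.19 0.21 110 [ 0.5591 -0.0161  0.1901] [0.6008 0.0348 0.2099] fit [0.5719 0.0068] 0.0274
0.21 0.225 84 [ 0.5621 -0.0084  0.2101] [0.6004 0.036  0.225 ] fit [0.5715 0.0069] 0.0277
```

Call:
{"fn": "arm_command", "kwargs": {
  "rows": [
    {"delta_pos":[-0.12,0.03,0],"rot":[0,0,0],"fingers":1},
    {"delta_pos":[0,0,0],"rot":[0,0,0],"fingers":1},
    {"delta_pos":[0,0,0.5],"rot":[0,0,0],"fingers":1},
    {"delta_pos":[0,0,0.5],"rot":[0,0,0],"fingers":1},
    {"delta_pos":[0,0,0.5],"rot":[0,0,0],"fingers":1},
    {"delta_pos":[0,0,0.5],"rot":[0,0,0],"fingers":1},
    {"delta_pos":[0,0,0.5],"rot":[0,0,0],"fingers":1},
    {"delta_pos":[0,0,0],"rot":[0,0,0],"fingers":1}
  ]
}}

```text
clock: 8.5
tcp_pos: [0.5743, 0.0075, 0.1798]
orientation: [-0.002, -0.0, 1.0, 0.0]
wrist_force: [-0.2, 0.2, -1.6]
finger_gap: 0.0535
```

Call:
{"fn": "arm_command", "kwargs": {
  "rows": [
    {"delta_pos":[0,0,0.5],"rot":[0,0,0],"fingers":1},
    {"delta_pos":[0,0,0.5],"rot":[0,0,0],"fingers":1},
    {"delta_pos":[0,0,0.5],"rot":[0,0,0],"fingers":1},
    {"delta_pos":[0,0,0.5],"rot":[0,0,0],"fingers":1},
    {"delta_pos":[0,0,0.5],"rot":[0,0,0],"fingers":1},
    {"delta_pos":[0,0,0.5],"rot":[0,0,0],"fingers":1},
    {"delta_pos":[0,0,0.5],"rot":[0,0,0],"fingers":1},
    {"delta_pos":[0,0,0.5],"rot":[0,0,0],"fingers":1},
    {"delta_pos":[0,0,0.4],"rot":[0,0,0],"fingers":1},
    {"delta_pos":[0,0,0],"rot":[0,0,0],"fingers":1}
  ]
}}

```text
clock: 9.5
tcp_pos: [0.5745, 0.0075, 0.0924]
orientation: [-0.001, -0.0, 1.0, 0.0]
wrist_force: [-0.9, -0.7, -1.3]
finger_gap: 0.0534
```

Call:
{"fn": "arm_command", "kwargs": {
  "rows": [
    {"delta_pos":[0,0,0.15],"rot":[0,0,0],"fingers":1},
    {"delta_pos":[0,0,0.15],"rot":[0,0,0],"fingers":1},
    {"delta_pos":[0,0,0.1],"rot":[0,0,0],"fingers":1},
    {"delta_pos":[0,0,0],"rot":[0,0,0],"fingers":1}
  ]
}}

```text
clock: 9.9
tcp_pos: [0.5754, 0.0074, 0.0858]
orientation: [-0.0, -0.0, 1.0, 0.0]
wrist_force: [-0.2, -0.6, -1.6]
finger_gap: 0.0534
```

Call:
{"fn": "arm_command", "kwargs": {
  "rows": [
    {"delta_pos":[0,0,0.08],"rot":[0,0,0],"fingers":1},
    {"delta_pos":[0,0,0],"rot":[0,0,0],"fingers":1},
    {"delta_pos":[0,0,0],"rot":[0,0,0],"fingers":1}
  ]
}}

```text
clock: 10.2
tcp_pos: [0.5755, 0.0074, 0.0844]
orientation: [0.0, -0.0, 1.0, 0.0]
wrist_force: [0.1, -0.6, -0.8]
finger_gap: 0.0537
```

Call:
{"fn": "arm_command", "kwargs": {
  "rows": [
    {"delta_pos":[0,0,0.08],"rot":[0,0,0],"fingers":1},
    {"delta_pos":[0,0,0],"rot":[0,0,0],"fingers":1},
    {"delta_pos":[0,0,0],"rot":[0,0,0],"fingers":1}
  ]
}}

```text
clock: 10.5
tcp_pos: [0.5758, 0.0073, 0.0831]
orientation: [0.0, -0.0, 1.0, -0.0]
wrist_force: [-0.5, -0.8, 2.0]
finger_gap: 0.0539
```

Call:
{"fn": "arm_command", "kwargs": {
  "rows": [
    {"delta_pos":[0,0,0.08],"rot":[0,0,0],"fingers":1},
    {"delta_pos":[0,0,0],"rot":[0,0,0],"fingers":1},
    {"delta_pos":[0,0,0],"rot":[0,0,0],"fingers":1}
  ]
}}

```text
clock: 10.8
tcp_pos: [0.5764, 0.0072, 0.0831]
orientation: [0.001, -0.0, 1.0, -0.0]
wrist_force: [-2.2, -0.6, 10.5]
finger_gap: 0.0535
```

Contact with the base is clear: 10 N up and z stopped where expected. I'll ease off and open.

Call:
{"fn": "arm_command", "kwargs": {
  "rows": [
    {"delta_pos":[0.05,0,-0.05],"rot":[0,0,0],"fingers":1},
    {"delta_pos":[0,0,0],"rot":[0,0,0],"fingers":0.3},
    {"delta_pos":[0,0,0],"rot":[0,0,0],"fingers":0},
    {"delta_pos":[0,0,0],"rot":[0,0,0],"fingers":0},
    {"delta_pos":[0,0,0],"rot":[0,0,0],"fingers":0},
    {"delta_pos":[0,0,0],"rot":[0,0,0],"fingers":0},
    {"delta_pos":[0,0,0],"rot":[0,0,0],"fingers":0},
    {"delta_pos":[0,0,0],"rot":[0,0,0],"fingers":0}
  ]
}}

```text
clock: 11.6
tcp_pos: [0.5745, 0.0074, 0.082]
orientation: [-0.0, -0.0, 1.0, 0.0]
wrist_force: [-0.4, -0.1, 0.7]
finger_gap: 0.0853
```

Call:
{"fn": "arm_command", "kwargs": {
  "rows": [
    {"delta_pos":[0,0,-0.3],"rot":[0,0,0],"fingers":0},
    {"delta_pos":[0,0,-0.6],"rot":[0,0,0],"fingers":0},
    {"delta_pos":[0,0,-1],"rot":[0,0,0],"fingers":0},
    {"delta_pos":[0,0,-1],"rot":[0,0,0],"fingers":0},
    {"delta_pos":[0,0,-1],"rot":[0,0,0],"fingers":0},
    {"delta_pos":[0,0,-1],"rot":[0,0,0],"fingers":0},
    {"delta_pos":[0,0,-1],"rot":[0,0,0],"fingers":0},
    {"delta_pos":[0,0,-1],"rot":[0,0,0],"fingers":0},
    {"delta_pos":[0,0,-1],"rot":[0,0,0],"fingers":0},
    {"delta_pos":[0,0,-1],"rot":[0,0,0],"fingers":0},
    {"delta_pos":[0,0,0],"rot":[0,0,0],"fingers":0}
  ]
}}

```text
clock: 12.7
tcp_pos: [0.5761, 0.0072, 0.2643]
orientation: [0.003, -0.0, 1.0, -0.0]
wrist_force: [0.1, 0.2, -0.3]
finger_gap: 0.0853
```

```bash
cat > rollchk.py <<'E'
from h import *
s=env.get_state();print(s["tcp_pos"],s["finger_gap"])
p,d=env.read_camera("scene");P=pts("scene",d)
a=P.reshape(-1,3);a=a[np.hypot(*(a[:,:2]-[.575,.007]).T)<.055]
for lo,hi in((.02,.05),(.05,.08),(.08,.11),(.115,.128),(.128,.14)):
    c=a[(a[:,2]>lo)&(a[:,2]<hi)]
    if len(c)>5:
        x,y=c[:,0],c[:,1];q=np.linalg.lstsq(np.c_[2*x,2*y,np.ones(len(c))],x*x+y*y,rcond=None)[0]
        print(lo,len(c),c.min(0).round(4),c.max(0).round(4),"fit",q[:2].round(4),np.sqrt(q[2]+q[0]**2+q[1]**2).round(4))
        if lo==.115: print("top z",np.median(c[:,2]),cv2.minEnclosingCircle(c[:,:2].astype(np.float32)))
cv2.imwrite("pics/seat.png",cv2.resize(p[100:280,120:360],(720,540)))
E
python3 rollchk.py
```

```text
[0.57605147 0.00718762 0.26425662] 0.08532854241297921
0.02 111 [ 0.5649 -0.0166  0.0207] [0.6026 0.035  0.0499] fit [0.5742 0.0069] 0.0271
0.05 124 [ 0.5634 -0.0186  0.0501] [0.6022 0.0352 0.08  ] fit [0.5734 0.0063] 0.0277
0.08 153 [ 0.5556 -0.0104  0.0801] [0.6023 0.0346 0.11  ] fit [0.579  0.0105] 0.0222
0.115 295 [ 0.5471 -0.0201  0.1152] [0.6024 0.0345 0.1278] fit [0.5745 0.0074] 0.0214
top z 0.1211033546237652 ((0.5741757750511169, 0.006724707316607237), 0.02841971069574356)
0.128 11 [0.5704 0.0034 0.1289] [0.5781 0.011  0.1345] fit [0.5741 0.0073] 0.0035
```

View pics/seat.png

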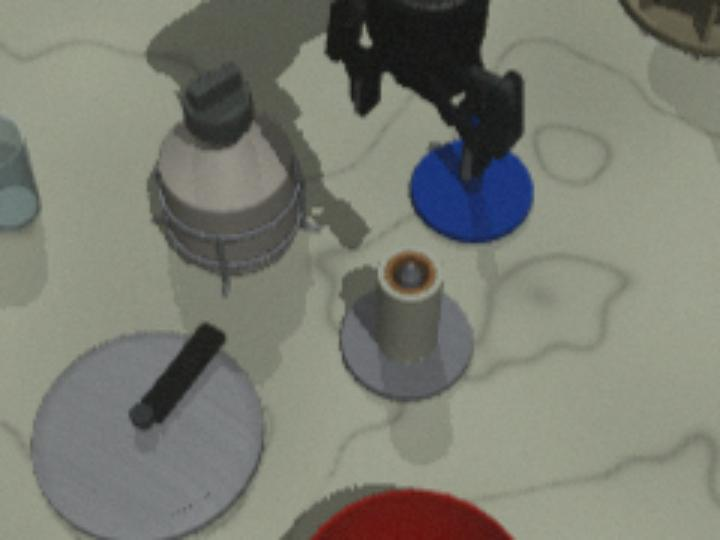

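The roll is seated at crop (410,310). Its top is at 0.121 and its centre is within 1 mm of the rod. Now above the cap, aligning with the bar.

Call:
{"fn": "arm_command", "kwargs": {
  "rows": [
    {"delta_pos":[0.015,-0.86,0],"rot":[0,0,0],"fingers":0},
    {"delta_pos":[0.015,-0.87,0],"rot":[0,0,0],"fingers":0},
    {"delta_pos":[0.015,-0.87,0],"rot":[0,0,0],"fingers":0},
    {"delta_pos":[0.015,-0.87,0],"rot":[0,0,0],"fingers":0},
    {"delta_pos":[0.015,-0.87,0],"rot":[0,0,0],"fingers":0},
    {"delta_pos":[0.015,-0.87,0],"rot":[0,0,0],"fingers":0},
    {"delta_pos":[0.015,-0.87,0],"rot":[0,0,0],"fingers":0},
    {"delta_pos":[0.015,-0.87,0],"rot":[0,0,0],"fingers":0},
    {"delta_pos":[0.015,-0.87,0],"rot":[0,0,0],"fingers":0},
    {"delta_pos":[0.015,-0.87,0],"rot":[0,0,0],"fingers":0},
    {"delta_pos":[0.015,-0.87,0],"rot":[0,0,0],"fingers":0},
    {"delta_pos":[0.015,-0.84,0],"rot":[0,0,0],"fingers":0},
    {"delta_pos":[0,0,0],"rot":[0,0,0.016],"fingers":0},
    {"delta_pos":[0,0,0],"rot":[0,0,0.016],"fingers":0},
    {"delta_pos":[0,0,0],"rot":[0,0,0],"fingers":0},
    {"delta_pos":[0,0,0],"rot":[0,0,0],"fingers":0}
  ]
}}

```text
clock: 14.35
tcp_pos: [0.5711, -0.2011, 0.2601]
orientation: [0.0, 0.099, 0.995, 0.0]
wrist_force: [0.6, -0.8, 0.6]
finger_gap: 0.0851
```

```bash
python3 - <<'E'
from h import *
from scipy.spatial.transform import Rotation as Ro
s=env.get_state();w,x,y,z=s["orientation"];R=Ro.from_quat([x,y,z,w]).as_matrix();print(s["tcp_pos"],R.round(3).tolist(),s["joint_pos"].round(2))
d=np.array([.5724,-.2007,.196])-s["tcp_pos"];print("tool shift /0.02",R.T@d/.02)
E
```

```text
[ 0.57107847 -0.20110532  0.26006483] [[-0.98, 0.197, 0.0], [0.197, 0.98, 0.0], [-0.0, 0.0, -1.0]] [-0.47  0.37  0.25  1.45  0.   -0.27]
tool shift /0.02 [-0.06065338  0.03254591  3.20324742]
```

Call:
{"fn": "arm_command", "kwargs": {
  "rows": [
    {"delta_pos":[-0.06,0.03,0.6],"rot":[0,0,0],"fingers":0},
    {"delta_pos":[0,0,0.6],"rot":[0,0,0],"fingers":0},
    {"delta_pos":[0,0,0.6],"rot":[0,0,0],"fingers":0},
    {"delta_pos":[0,0,0.6],"rot":[0,0,0],"fingers":0},
    {"delta_pos":[0,0,0.5],"rot":[0,0,0],"fingers":0},
    {"delta_pos":[0,0,0.25],"rot":[0,0,0],"fingers":0},
    {"delta_pos":[0,0,0],"rot":[0,0,0],"fingers":0},
    {"delta_pos":[0,0,0],"rot":[0,0,0],"fingers":0}
  ]
}}

```text
clock: 15.15
tcp_pos: [0.5725, -0.2004, 0.1973]
orientation: [0.0, 0.1, 0.995, -0.0]
wrist_force: [-0.7, 0.2, 0.7]
finger_gap: 0.0854
```

Call:
{"fn": "arm_command", "kwargs": {
  "rows": [
    {"delta_pos":[0,0,0],"rot":[0,0,0],"fingers":1},
    {"delta_pos":[0,0,0],"rot":[0,0,0],"fingers":1},
    {"delta_pos":[0,0,0],"rot":[0,0,0],"fingers":1},
    {"delta_pos":[0,0,0],"rot":[0,0,0],"fingers":1},
    {"delta_pos":[0,0,0],"rot":[0,0,0],"fingers":1},
    {"delta_pos":[0,0,0],"rot":[0,0,0],"fingers":1},
    {"delta_pos":[0,0,0],"rot":[0,0,0],"fingers":1},
    {"delta_pos":[0,0,0],"rot":[0,0,0],"fingers":1},
    {"delta_pos":[0,0,0],"rot":[0,0,0],"fingers":1},
    {"delta_pos":[0,0,0],"rot":[0,0,0],"fingers":1}
  ],
  "squeeze": 70
}}

```text
clock: 16.15
tcp_pos: [0.5723, -0.2003, 0.1971]
orientation: [0.0, 0.1, 0.995, 0.0]
wrist_force: [-0.4, -0.4, -0.2]
finger_gap: -0.0003
```

The gap reads shut, so something is off; looking.

```bash
python3 - <<'E'
from h import *
s=env.get_state();print(s["tcp_pos"],s["finger_gap"],s["wrist_force"],s["ft_torque"])
p,d=env.read_camera("scene");q,e=env.read_camera("top")
print(proj("scene",s["tcp_pos"]),proj("top",s["tcp_pos"]))
cv2.imwrite("pics/miss.png",np.hstack([cv2.resize(p[80:200,140:250],(400,436)),cv2.resize(q[130:250,270:380],(400,436))]))
E
```

```text
[ 0.57233576 -0.20029948  0.1970713 ] -0.000317719499623871 [-0.41296624 -0.41518187 -0.24570407] [-0.0347051  -0.05348528  0.00132975]
[191.38030199 130.28091114] [326.3239048  188.15730498]
```

View pics/miss.png

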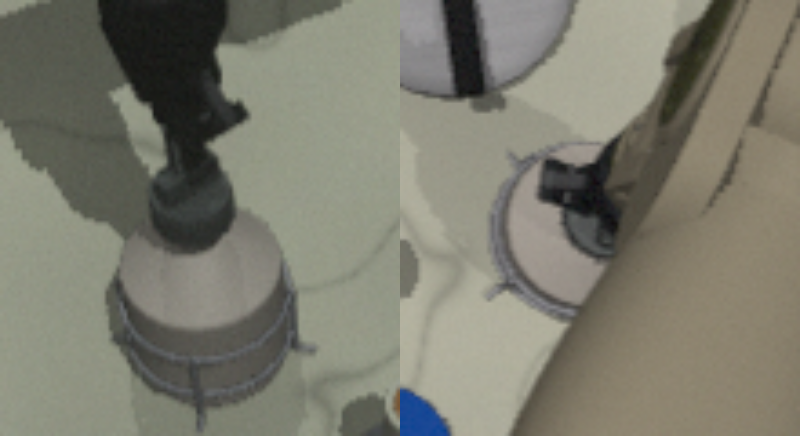

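Call:
{"fn": "arm_command", "kwargs": {
  "rows": [
    {"delta_pos":[0,0,-0.1],"rot":[0,0,0],"fingers":1},
    {"delta_pos":[0,0,0],"rot":[0,0,0],"fingers":1}
  ]
}}

```text
clock: 16.45
tcp_pos: [0.5725, -0.2004, 0.1994]
orientation: [0.0, 0.1, 0.995, -0.0]
wrist_force: [-0.1, 0.9, 0.1]
finger_gap: 0.0002
```

```bash
python3 - <<'E'
from h import *
s=env.get_state();print(s["tcp_pos"],s["finger_gap"],s["wrist_force"])
p,d=env.read_camera("scene");P=pts("scene",d);t=s["tcp_pos"]
ax=np.array([.197,.98]); ay=np.array([-.98,.197])
r=(P[...,:2]-t[:2]); Y=r@ax; X=r@ay; m=(np.hypot(X,Y)<.04)&(P[...,2]>.18)&(P[...,2]<.27)
for v in range(108,140):
    print(v,' '.join(f"{Y[v,u]*1e3:.0f},{X[v,u]*1e3:.0f},{P[v,u,2]*1e3:.0f}" if m[v,u] else '.' for u in range(180,206,2)))
cv2.imwrite("pics/miss2.png",cv2.resize(np.clip(p[90:160,160:230].astype(float)*2,0,255).astype(np.uint8),(560,560),interpolation=cv2.INTER_CUBIC))
E
```

```text
[ 0.57251405 -0.20038915  0.1994093 ] 0.00020529844307283428 [-0.07865133  0.85762398  0.0860602 ]
108 . . . . . . . . . . . . .
109 . . . . . . . . . . . . .
110 . -12,-10,267 . . . . . . . . . . .
111 . -8,-12,268 . . . . . . . . . . .
112 . . -2,-11,269 . . . . . . . . . .
113 . . -4,-10,264 . . . . . . . . . .
114 . . -6,-10,258 5,-11,268 . . . . . . . . .
115 . . . 6,-11,266 12,-10,270 13,-5,267 . . . . . . .
116 . . . 5,-11,261 14,-11,270 . . . . . . . .
117 . . . 1,-9,253 10,-10,261 . . . . . . . .
118 . . . -1,-9,248 6,-7,253 13,-6,258 . . . . . . .
119 . . . 0,-10,246 6,-8,250 12,-6,253 . . . . . . .
120 . . . -2,-9,240 8,-9,249 9,-5,247 13,-2,248 14,3,245 -7,22,213 . . . .
121 . . . -3,-9,236 7,-9,244 8,-5,242 14,-2,245 13,4,240 -3,19,215 . . . .
122 . . . -2,-10,233 6,-9,240 9,-5,240 15,-4,244 9,5,232 14,8,234 3,20,216 . . .
123 . . . -5,-9,227 6,-9,237 8,-5,235 13,-3,238 13,3,233 1,16,213 4,20,214 . . .
124 . . . . 5,-10,232 8,-6,232 13,-3,234 -1,11,212 4,14,214 5,18,212 . . .
125 . . . -25,2,193 4,-9,228 8,-6,228 13,-4,231 3,8,214 6,12,213 7,17,210 . . .
126 . . -27,-3,1
[... 850 characters left out ...]
94 .
134 . -8,-23,194 1,-23,201 7,-21,205 6,-14,199 6,-9,195 7,-4,192 10,0,192 15,3,194 17,8,192 20,11,193 24,15,193 .
135 . -5,-25,194 -1,-22,196 4,-19,197 7,-16,198 7,-10,193 10,-6,193 13,-2,192 16,2,192 21,5,194 20,11,189 26,13,193 .
136 . -5,-26,191 -0,-23,192 6,-21,197 7,-16,193 11,-13,195 13,-8,193 16,-4,193 18,0,191 21,4,192 25,8,192 25,14,187 .
137 . -6,-26,186 3,-25,194 6,-21,194 11,-18,195 11,-13,192 15,-10,193 17,-5,191 22,-3,194 26,1,195 28,5,192 23,14,181 .
138 . -7,-26,181 6,-27,194 8,-23,193 12,-20,194 14,-15,192 17,-11,192 19,-7,191 25,-5,194 27,-0,192 28,5,190 30,10,187 .
139 . . 5,-27,189 9,-24,191 14,-21,193 16,-17,191 20,-14,193 24,-10,194 26,-6,192 29,-2,192 28,4,186 . .
```

View pics/miss2.png

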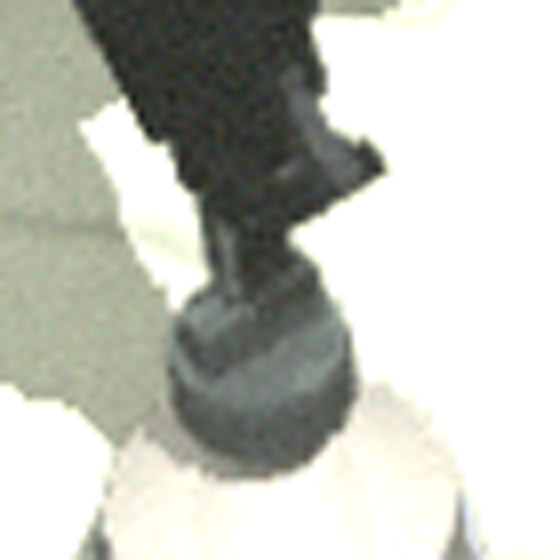

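The enlarged crop and depth show the fingers shut above the bar. The bar is at (250,330), and the fingertips end at about z 0.22 although the reported TCP is 0.199. So the real tips sit about 2 cm higher than reported; x, y and yaw fit the bar. I'll open, go 21 mm lower and close again.

Call:
{"fn": "arm_command", "kwargs": {
  "rows": [
    {"delta_pos":[0,0,0],"rot":[0,0,0],"fingers":0},
    {"delta_pos":[0,0,0],"rot":[0,0,0],"fingers":0},
    {"delta_pos":[0,0,0],"rot":[0,0,0],"fingers":0},
    {"delta_pos":[0,0,0],"rot":[0,0,0],"fingers":0},
    {"delta_pos":[0,0,0],"rot":[0,0,0],"fingers":0},
    {"delta_pos":[0,0,0],"rot":[0,0,0],"fingers":0},
    {"delta_pos":[0,0,0],"rot":[0,0,0],"fingers":0},
    {"delta_pos":[0,0,0.35],"rot":[0,0,0],"fingers":0},
    {"delta_pos":[0,0,0.35],"rot":[0,0,0],"fingers":0},
    {"delta_pos":[0,0,0.35],"rot":[0,0,0],"fingers":0},
    {"delta_pos":[0,0,0],"rot":[0,0,0],"fingers":0}
  ]
}}

```text
clock: 17.6
tcp_pos: [0.5714, -0.1998, 0.1763]
orientation: [-0.001, 0.1, 0.995, 0.001]
wrist_force: [-0.0, -1.0, -0.3]
finger_gap: 0.0852
```

Call:
{"fn": "arm_command", "kwargs": {
  "rows": [
    {"delta_pos":[0,0,0],"rot":[0,0,0],"fingers":1},
    {"delta_pos":[0,0,0],"rot":[0,0,0],"fingers":1},
    {"delta_pos":[0,0,0],"rot":[0,0,0],"fingers":1},
    {"delta_pos":[0,0,0],"rot":[0,0,0],"fingers":1},
    {"delta_pos":[0,0,0],"rot":[0,0,0],"fingers":1},
    {"delta_pos":[0,0,0],"rot":[0,0,0],"fingers":1},
    {"delta_pos":[0,0,0],"rot":[0,0,0],"fingers":1},
    {"delta_pos":[0,0,0],"rot":[0,0,0],"fingers":1},
    {"delta_pos":[0,0,0],"rot":[0,0,0],"fingers":1}
  ]
}}

```text
clock: 18.5
tcp_pos: [0.5725, -0.2004, 0.1785]
orientation: [0.0, 0.1, 0.995, -0.0]
wrist_force: [-0.8, 0.3, 4.4]
finger_gap: 0.0121
```

The bar is gripped (gap 12 mm). Press down.

Call:
{"fn": "arm_command", "kwargs": {
  "rows": [
    {"delta_pos":[0,0,0.1],"rot":[0,0,0],"fingers":1},
    {"delta_pos":[0,0,0.1],"rot":[0,0,0],"fingers":1},
    {"delta_pos":[0,0,0.1],"rot":[0,0,0],"fingers":1},
    {"delta_pos":[0,0,0],"rot":[0,0,0],"fingers":1},
    {"delta_pos":[0,0,0],"rot":[0,0,0],"fingers":1}
  ]
}}

```text
clock: 19.0
tcp_pos: [0.5726, -0.2004, 0.173]
orientation: [0.001, 0.1, 0.995, -0.0]
wrist_force: [-1.8, 0.3, 8.7]
finger_gap: 0.0121
```

Call:
{"fn": "arm_command", "kwargs": {
  "rows": [
    {"delta_pos":[0,0,0.05],"rot":[0,0,0],"fingers":1},
    {"delta_pos":[0,0,0],"rot":[0,0,0],"fingers":1},
    {"delta_pos":[0,0,0],"rot":[0,0,0],"fingers":1}
  ]
}}

```text
clock: 19.3
tcp_pos: [0.5726, -0.2004, 0.1722]
orientation: [0.001, 0.1, 0.995, -0.0]
wrist_force: [-2.3, 0.9, 9.1]
finger_gap: 0.0123
```

Call:
{"fn": "arm_command", "kwargs": {
  "rows": [
    {"delta_pos":[0,0,0.02],"rot":[0,0,-0.014],"fingers":1},
    {"delta_pos":[0,0,0],"rot":[0,0,-0.014],"fingers":1},
    {"delta_pos":[0,0,0],"rot":[0,0,-0.014],"fingers":1},
    {"delta_pos":[0,0,0],"rot":[0,0,-0.014],"fingers":1},
    {"delta_pos":[0,0,0],"rot":[0,0,0],"fingers":1}
  ]
}}

```text
clock: 19.8
tcp_pos: [0.5735, -0.2007, 0.1723]
orientation: [0.002, -0.077, 0.997, -0.001]
wrist_force: [-0.4, 0.7, 9.6]
finger_gap: 0.0118
```

```bash
python3 - <<'E'
from h import *
s=env.get_state();print(s)
E
```

```text
{'clock': 19.8, 'joint_pos': array([-4.68899454e-01,  3.84965939e-01,  6.16107155e-02,  1.24384045e+00,
        3.09776533e-04, -6.22597620e-01]), 'qvel': array([ 2.35836160e-04,  7.36986119e-05, -8.92823066e-05, -5.24721108e-04,
       -1.16953261e-03,  5.71355545e-02]), 'tau': array([-1.02594187e-01, -4.62188315e+01,  2.60907000e+01, -2.38348637e-01,
       -4.30371542e-02, -4.83039021e-01]), 'tcp_pos': array([ 0.57351246, -0.20073936,  0.17225466]), 'orientation': array([ 1.61920439e-03, -7.67736156e-02,  9.97046913e-01, -8.02084665e-04]), 'wrist_force': array([-0.38068837,  0.71412543,  9.58912734]), 'ft_torque': array([0.06430208, 0.12529439, 0.02135782]), 'finger_gap': 0.01181920055610341}
```

The turning moment is only 0.02 N m with push held at 9.6 N, so the cap turns freely. Turning on to about 76°.

Call:
{"fn": "arm_command", "kwargs": {
  "rows": [
    {"delta_pos":[0,0,0],"rot":[0,0,-0.014],"fingers":1},
    {"delta_pos":[0,0,0],"rot":[0,0,-0.014],"fingers":1},
    {"delta_pos":[0,0,0],"rot":[0,0,-0.014],"fingers":1},
    {"delta_pos":[0,0,0],"rot":[0,0,-0.014],"fingers":1},
    {"delta_pos":[0,0,0],"rot":[0,0,-0.014],"fingers":1},
    {"delta_pos":[0,0,0],"rot":[0,0,-0.014],"fingers":1},
    {"delta_pos":[0,0,0],"rot":[0,0,-0.014],"fingers":1},
    {"delta_pos":[0,0,0],"rot":[0,0,-0.014],"fingers":1},
    {"delta_pos":[0,0,0],"rot":[0,0,-0.014],"fingers":1},
    {"delta_pos":[0,0,0],"rot":[0,0,-0.014],"fingers":1},
    {"delta_pos":[0,0,0],"rot":[0,0,-0.014],"fingers":1},
    {"delta_pos":[0,0,0],"rot":[0,0,0],"fingers":1},
    {"delta_pos":[0,0,0],"rot":[0,0,0],"fingers":1}
  ]
}}

```text
clock: 21.1
tcp_pos: [0.5736, -0.2007, 0.1722]
orientation: [0.001, -0.531, 0.847, -0.001]
wrist_force: [-0.2, -0.3, 9.8]
finger_gap: 0.0124
```

```bash
python3 - <<'E'
from h import *
s=env.get_state();q=s["orientation"];print(s["ft_torque"],s["wrist_force"],"yaw of tool x",np.degrees(2*np.arctan2(q[2],q[1])),s["joint_pos"][5])
E
```

```text
[ 0.07161656 -0.00992689  0.06069243] [-0.20099741 -0.28885894  9.79362158] yaw of tool x 244.14671691736322 -1.5884278821270323
```

Turned 75.6°. A small lift first, to check that it is free.

Call:
{"fn": "arm_command", "kwargs": {
  "rows": [
    {"delta_pos":[0,0,-0.2],"rot":[0,0,0],"fingers":1},
    {"delta_pos":[0,0,-0.2],"rot":[0,0,0],"fingers":1},
    {"delta_pos":[0,0,-0.2],"rot":[0,0,0],"fingers":1},
    {"delta_pos":[0,0,0],"rot":[0,0,0],"fingers":1}
  ]
}}

```text
clock: 21.5
tcp_pos: [0.5721, -0.2001, 0.1824]
orientation: [-0.0, -0.531, 0.847, 0.0]
wrist_force: [0.2, 0.2, -0.4]
finger_gap: 0.0116
```

It's free. Lifting to about 6 cm above the mouth.

Call:
{"fn": "arm_command", "kwargs": {
  "rows": [
    {"delta_pos":[0,0,-0.3],"rot":[0,0,0],"fingers":1},
    {"delta_pos":[0,0,-0.4],"rot":[0,0,0],"fingers":1},
    {"delta_pos":[0,0,-0.4],"rot":[0,0,0],"fingers":1},
    {"delta_pos":[0,0,-0.4],"rot":[0,0,0],"fingers":1},
    {"delta_pos":[0,0,-0.4],"rot":[0,0,0],"fingers":1},
    {"delta_pos":[0,0,-0.4],"rot":[0,0,0],"fingers":1},
    {"delta_pos":[0,0,-0.4],"rot":[0,0,0],"fingers":1},
    {"delta_pos":[0,0,-0.4],"rot":[0,0,0],"fingers":1},
    {"delta_pos":[0,0,-0.4],"rot":[0,0,0],"fingers":1},
    {"delta_pos":[0,0,0],"rot":[0,0,0],"fingers":1},
    {"delta_pos":[0,0,0],"rot":[0,0,0],"fingers":1},
    {"delta_pos":[0,0,0],"rot":[0,0,0],"fingers":1}
  ]
}}

```text
clock: 22.7
tcp_pos: [0.5722, -0.2002, 0.2522]
orientation: [-0.0, -0.531, 0.847, 0.0]
wrist_force: [-0.6, 0.1, 0.8]
finger_gap: 0.0121
```

```bash
python3 rollchk.py; python3 - <<'E'
from h import *
p,d=env.read_camera("scene");a=pts("scene",d).reshape(-1,3)
a=a[np.hypot(*(a[:,:2]-[.5724,-.2005]).T)<.035]
for z in np.arange(.175,.30,.01):
    c=a[abs(a[:,2]-z)<.005]
    if len(c)>3: print(round(z,3),len(c),c[:,:2].min(0).round(3),c[:,:2].max(0).round(3))
c=a[(a[:,2]>.225)&(a[:,2]<.29)];print("cap low z",np.percentile(c[:,2],1))
cv2.imwrite("pics/end.png",cv2.resize(p[60:280,110:370],(709,600)))
E
```

```text
[ 0.57215023 -0.20022499  0.25219597] 0.01207776796164417
0.02 120 [ 0.5649 -0.0181  0.0201] [0.6029 0.0349 0.0497] fit [0.574  0.0068] 0.0274
0.05 119 [ 0.5628 -0.0184  0.0504] [0.6024 0.0348 0.0799] fit [0.5735 0.0066] 0.0275
0.08 155 [ 0.5563 -0.0105  0.0801] [0.6019 0.0351 0.1099] fit [0.5791 0.0108] 0.0218
0.115 296 [ 0.5439 -0.0212  0.1152] [0.6014 0.0342 0.1277] fit [0.5745 0.0074] 0.0215
top z 0.12102776813024646 ((0.5731016993522644, 0.0072875842452049255), 0.029329324141144753)
0.128 11 [0.571  0.0034 0.1288] [0.5782 0.0119 0.1335] fit [0.5747 0.0076] 0.0034
0.175 98 [ 0.549 -0.216] [ 0.594 -0.184]
0.185 55 [ 0.563 -0.211] [ 0.588 -0.184]
0.195 8 [ 0.565 -0.202] [ 0.578 -0.193]
0.245 68 [ 0.556 -0.219] [ 0.601 -0.169]
0.255 76 [ 0.551 -0.213] [ 0.601 -0.169]
0.265 222 [ 0.543 -0.226] [ 0.601 -0.17 ]
0.275 25 [ 0.564 -0.198] [ 0.587 -0.175]
0.285 105 [ 0.556 -0.218] [ 0.591 -0.176]
0.295 51 [ 0.556 -0.213] [ 0.592 -0.184]
cap low z 0.24010980288053285
```

View pics/end.png

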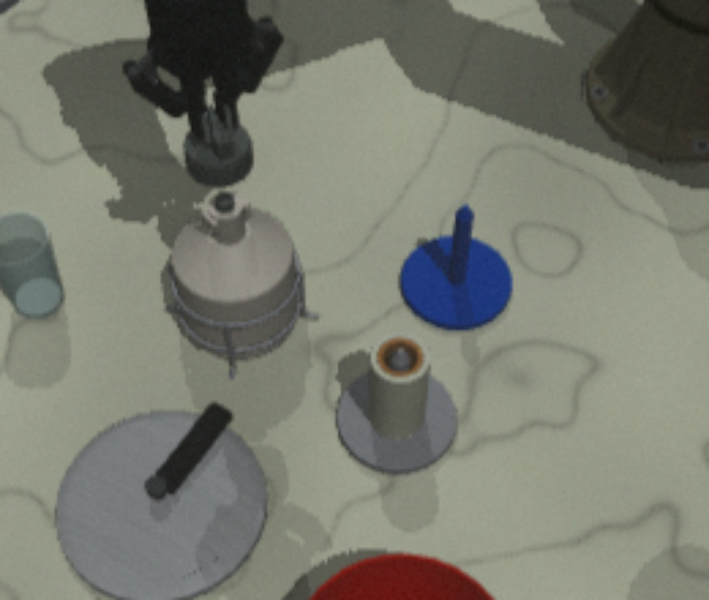

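The cap is held level at crop (218,155) above the open neck at (225,205). Its rim is at z 0.240, which is 6 cm above the mouth, and the roll at (400,390) is still seated. Handing in.

```bash
python3 -c "
from workcell import env
print(env.hand_in())"
```

```text
the job is handed in; nothing more can be done
None
```

The job is done and handed in at about 23 s of the 61 s allowed; the hand-in reports no verdict.

- **Roll:** I lowered it over the grey steel holder's rod until it touched the base (about 10 N), then released it. The last check puts its top at z 0.121 m (0.122 expected) and its axis within about 1–2 mm of the rod. The blue look-alike holder was not touched.
- **Cap:** I pressed it about 5.5–6 mm, judged from the wrist force and height since I couldn't read the plug joint. I turned it 75.6° counter-clockwise with about 9.7 N of push, and it lifted off freely. It is held level at a 12 mm finger gap. Its rim is at z 0.240 m, about 6 cm above the jug's mouth and within a few mm of its axis.
- **First cap grasp missed:** The fingers shut above the bar because the real fingertips sit about 2 cm higher than the reported tool point. Depth data showed this; going 21 mm lower fixed it, and the cap had not been moved.
- **Finger gap reading:** It ran about 2 mm under the true sizes (53.5 for 56 mm, 12 for 14 mm).
- **Other kitchen things:** I saw no change in the lid, tumbler and the part of the colander in the last picture, but did not measure any of them. The food box was out of that view.

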